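# Clip a blood sample tube on the mixer and trip its roller-arm start switch

## Robot

A 6-joint arm with a two-finger parallel gripper is mounted at the origin on the work surface. World frame = base frame: x ahead of the robot, y to its left, z up, the work surface at z = 0. Lengths are in m, angles in degrees, forces in N, time in s.
With the tool pointing down it reaches from about 0.3 to 0.75 m from the base axis. Payload 8.5 kg.
Tool frame: the origin (TCP) lies midway between the tips of the shut fingers; the grasp point (between the pads) lies env.tcp_to_grasp behind it (env.tcp_to_grasp is the distance from the TCP to the grasp point, in m); z points along the fingers, y is the line along which they close (so a half turn about z gives the same grasp; the last joint's range is limited). The gripper opens to 85 mm and grips with 20 to 120 N. Pads are 22 mm wide; open, the fingers measure 114 mm over their backs; the gripper's body (76 mm by 85 mm) begins 54 mm behind the grasp point. The pads swing forward as they close: fully open they stand 13 mm farther back than shut.
Start: joints at [-78.341, 21.807, 74.336, -0, 83.858, -12.336], TCP at [0.224, -0.502, 0.231] pointing down, gripper open.
Joint ranges: [-178.18, 178.18], [-50.72, 133.34], [12.68, 142.11], [-81.47, 261.47], [9.98, 163.14], [-165.26, 165.26]. Speed limits (degrees/s): [136.94, 136.94, 180, 180, 180, 180].

## Interface

Orientations are given as a 3x3 rotation matrix whose columns are the frame's x, y, z axes.
In Python, from rig import observe, optics, job, env gives the robot as it stands. The module is installed in compiled form; this text tells all that it offers.
- The arm moves only by the shell command python3 -m jog 'ROWS' [FORCE]. ROWS is JSON, a list of rows, each a list of 7 numbers: the turn, a rotation vector about the tool's x, y, z in rad, then the shift along the tool's x, y, z in m, then the opening in per cent of the stroke, from 0 (shut) to 100 (fully open). A call has 1 to 10 rows; each row shifts and turns the commanded pose from where the row before left it, along the tool's axes as they then stand; what a row does not reach is not made up. A row lasts 1/8 s, in which the tool goes at most 62.5 mm and 10.7 degrees, less where a joint would pass 70% of its speed; a pose out of reach is approached as far as the arm can. A call is refused whole if a number of a shift passes 0.0625 or a number of a turn 0.188, either way. A call with a gripper value outside its range is refused whole. The fingers move at their own pace and stop on an object; FORCE is the grip in N (left out, the last holds). Time passes only in rows, so rows that do not move let the fingers close. It gives the time, the measured TCP pose, the force, the opening and the grip force at its end, in the units of the state.
- observe(): the state, without advancing time (a new reading comes with each control period).
- optics.get_image(name): name is "scene" or "top"; returns a dict with "pixels" (400x640x3 uint8, red, green, blue), "mtx" (3x3 intrinsics, pixels), "rvec" (rotation vector, rad) and "tvec" (3), from world to camera coordinates, as OpenCV has them. Camera axes: x right, y down, z forward; pixel columns grow to the right and rows downward; lengths in m; the calibration is good to about 2 mm. A picture is of the moment at which its call begins. There is no depth.
- job.close_job(): hands the job in; it is judged then, once.
The state is a dict: "time_s": time; "q": joint angles; "qvel": joint speeds; "joint_efforts": joint torques, N m; "position": TCP position; "tool_rot": TCP orientation; "ft_force": force on the tool from outside, world axes, zero at the start; "wrist_torque": the same for the moment, N m; "grip_width": finger opening in m; "gripper_force": force on a finger pad.
Only numpy, scipy, OpenCV 4.12 (cv2) and the standard library are available. Lean on these libraries where they do the work, as an engineer would, in place of code of your own. Each camera call takes 0.05 s, during which the arm holds its last target. There are 200 camera calls.

## Task

Take the one long capped tube out of the wire rack, lay it cap end up in the sloping rest and let go of it there; then take it again across the middle of its body, press it down level into both spring clips on the mixer until it snaps fully home, and let go. Only then start the mixer: push the roller arm of the start switch sideways, away from its upright stop tab, about 37 degrees over so that it trips but is not driven to its end stop, and let it spring back. Leave the two short tubes, the spray bottle, the screw-top jar and the grey sealer box where they stand, and finish with the tube still in the clips.

Things in the scene. Friction and masses are not known exactly. Their poses are not given: they have to be found in the camera images.
- tube: The long sample tube, 130 mm long: clear round body 28 mm across, 108 mm long (lower 12 mm rounded off), then a ribbed white screw cap 34 mm across, 22 mm long; about 65 g. Origin: centre of its bottom end; z runs along the tube to the cap. Starts upright in one of the rack's three cells (varies), bottom 6 mm over the table, its top about 45 mm above the tops of the short tubes.
- tube_mid (a point): Point on the tube's axis at the middle of its clear body, 54 mm from the bottom end. Axes as the tube's.
- rack: White wire rack fixed to the table, 160 mm long (its x), 46 mm wide (y), 67 mm high: three square cells in a row at x = -48, 0 and +48 mm, each 32 mm wide inside. Origin under its centre, z up. A tube stands loosely in each cell and is pulled straight up.
- cradle: Sloping part of the fixed steel rest. x axis points up the slope, 52 degrees above level; y level; z square to the slope, upward. Origin, 45 mm over the table: where the tube's bottom end centre lies when home. Two open V blocks (x = 15 to 27 and 86 to 98 mm) spread to 42 mm carry the tube with its axis on this x axis; a toe plate at x = 0, 8 mm higher than that axis, stops its bottom end.
- rest_mid (a point): Where tube_mid lies when the tube lies home in the rest: on the cradle's x axis, 54 mm from its origin.
- mixer: White mixer, 140 mm (x) by 210 mm (y), fixed, flat deck 55 mm high. Origin under its centre, z up. Two pairs of steel spring fingers stand on the deck at y = -38 and +38 mm, each 12 mm wide (64 mm free between), mouths up, flared tips 56 mm and narrowest gap (23 mm) 38 mm above the deck. The tube lies along y, either way round, cap outside the clips.
- clip_mid (a point): Midway between the two clips, 85 mm over the table (30 mm above the deck). tube_mid lies here, within about 15 mm along the tube, when the tube is snapped home on its saddles. Axes as the mixer's: y along the tube. The spring fingers give sideways about 3 mm each and together resist by roughly 5 to 13 N before they snap over the tube.
- switch: Start switch: grey limit switch box on an 80 mm square steel base plate, fixed. Origin under its centre, z up. The roller arm stands upright on its -x side and swings about a level shaft parallel to x, at x = -27 mm, 42 mm over the table. A steel stop tab (22 mm wide, 78 mm high) stands close beside the arm on the -y side; the arm can only be pushed away from it, to the switch's +y.
- roller (a point): Centre of the black roller at the top of the arm: 30 mm across, 13 mm wide along the switch's x, 85 mm from the shaft, at rest 127 mm over the table. Push it on its -y side, above the stop tab.
- roller_arm (a joint): Angle of the roller arm in rad: 0 upright against the stop tab, growing as it is pushed to the switch's +y. It trips at 0.5, should not be pushed past 0.85, and has its end stop at 0.95. A spring (about 0.6 N at the roller to start, 3 N when tripped) brings it back to 0.
- short_a: Short tube, 85 mm long overall with the same body and cap diameters (28 and 34 mm), standing in the rack; to be left alone. Origin at its bottom end, z up.
- short_b: The other short tube, same as short_a; to be left alone.
- spray: White spray bottle, 64 mm across, about 161 mm high, spray head pointing to its -x; bystander to be left alone. Origin under its centre.
- sealer: Grey metal box 110 by 130 mm, 65 mm high, with a round grey handpiece lying across its top (95 mm high in all), 1.6 kg; bystander to be left alone. Origin under its centre.
- jar: Round screw-top jar, 56 mm across, 75 mm high; bystander to be left alone. Origin under its centre.
- rest: The whole sloping rest, fixed: base plate 70 mm (x) by 150 mm (y), high end to its +y, about 160 mm high with the tube in it. Origin under its centre, z up. Between its V blocks the lying tube is free for fingers, with the steel back plate 32 mm below the tube's axis; the cap end overhangs the upper V block. A tube let go here slides home or stays a few mm from it.
Things that resemble listed ones, but are neither listed nor needed, are in the scene too. Leave any green look-alike of the tube alone. What is shaped like the rest but red is not meant.

How it is judged:
By the outcome, as a careful person would: the job done as asked, in the order asked, and still so for the second after the job is handed in, with the robot touching nothing.
It also fails if it takes over 72 s, if anything falls off the work surface, if the arm or the gripper's body presses on something with over 40 N, if the wrist force passes 120 N, or if a joint passes its speed limit or range.

## Working session

There is one attempt and no reset: what is moved stays moved. The work goes in short steps, Python scripts to look and compute and a shell command to move; the robot and the scene stay as the last step left them, time stands still between calls to the robot, and variables do not carry over. Pictures are saved under pics/ and viewed, at most 10 in all, crops included, and the job is handed in when it is done.

```bash
mkdir -p pics; ls
python3 - <<'E'
from rig import observe,optics,env
import cv2,numpy as np
print(env.tcp_to_grasp); s=observe(); print(s['position'],s['tool_rot'],s['time_s'],s['grip_width'])
for n in("scene","top"):
    d=optics.get_image(n); cv2.imwrite(f"pics/{n}0.png",d["pixels"][:,:,::-1])
    R=cv2.Rodrigues(np.array(d["rvec"]))[0]; print(n,-R.T@np.array(d["tvec"]).ravel(),R.tolist(),d["mtx"])
E
```

```text
pics
0.0187
[ 0.22359236 -0.50216948  0.23070415] [[ 9.13581333e-01  4.06655947e-01 -2.97850931e-04]
 [ 4.06655920e-01 -9.13580180e-01  1.48927078e-03]
 [ 3.33510112e-04 -1.48169282e-03 -9.99998847e-01]] 0.0 0.08525145288873424
scene [ 1.20415225 -0.04885676  0.90054531] [[-0.10943149645318628, 0.9938403075046097, 0.017498307436989047], [0.7847439183407688, 0.09718598666579736, -0.6121534665612639], [-0.6100833797205045, -0.05325717956237053, -0.7905453450712794]] [[405.74305402   0.         321.73456524]
 [  0.         405.74305402 202.06387389]
 [  0.           0.           1.        ]]
top [ 0.51076193 -0.09529431  1.14497938] [[0.023323985956319793, -0.9997253076117091, -0.002302390015573204], [-0.9975800252249541, -0.023122926501073393, -0.06556998964622955], [0.0654987400740665, 0.0038261718074778656, -0.997845316398293]] [[368.1546137    0.         323.72172935]
 [  0.         368.1546137  200.89404888]
 [  0.           0.           1.        ]]
```

View pics/scene0.png

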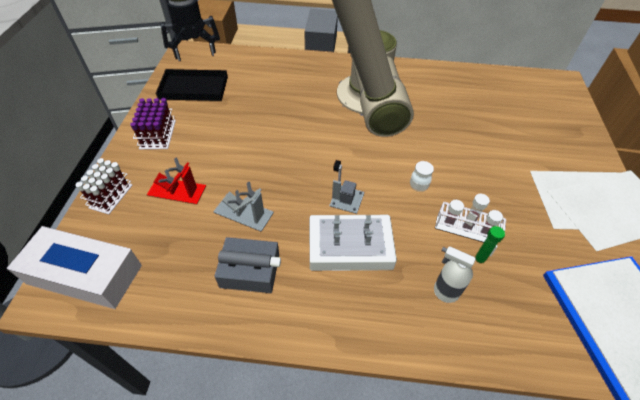

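View pics/top0.png

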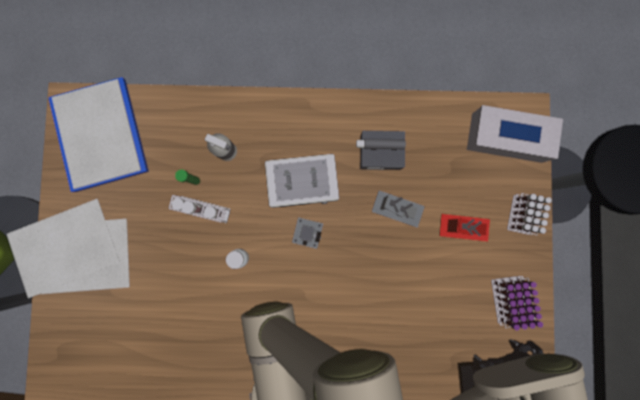

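The scene view shows the robot, the rack at (470,218), grey rest (245,205), red rest (177,185), mixer (352,242), switch (346,190), jar (423,175), spray (453,275) and sealer (248,265). The top view has the rack at (199,208), grey rest (398,208), mixer (302,180) and switch (308,233).

Could be taken for the tube (scene px): caps in rack at (456,208), (481,202) and (496,219), the green tube at (490,245), and the racks of small vials at (152,120) and (103,185). One of the three rack caps is the long tube, so I'll check in close crops.

Run:
```python
import cv2,numpy as np
s=cv2.imread("pics/scene0.png");t=cv2.imread("pics/top0.png")
f=lambda im,x,y,w,h,W,H:cv2.resize(im[y:y+h,x:x+w],(W,H),interpolation=cv2.INTER_CUBIC)
a=np.hstack([f(s,425,180,100,75,400,300),f(t,155,160,100,75,400,300)])
b=np.hstack([f(s,205,165,100,75,400,300),f(t,350,170,100,75,400,300)])
cv2.imwrite("pics/c1.png",np.vstack([a,b]))
a=np.hstack([f(s,300,150,100,75,400,300),f(t,270,205,80,60,400,300)])
b=np.hstack([f(s,300,205,100,75,400,300),f(t,255,145,100,75,400,300)])
cv2.imwrite("pics/c2.png",np.vstack([a,b]))
```

```text
(no output)
```

View pics/c1.png

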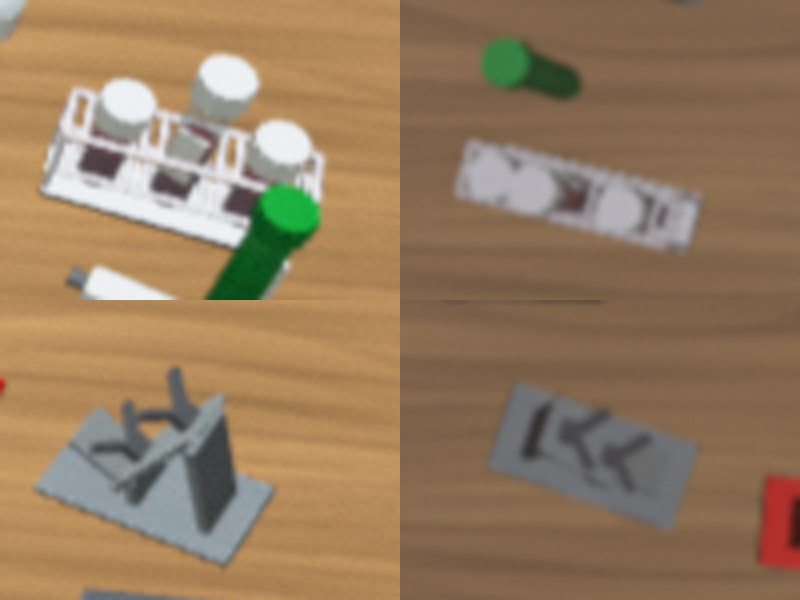

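View pics/c2.png

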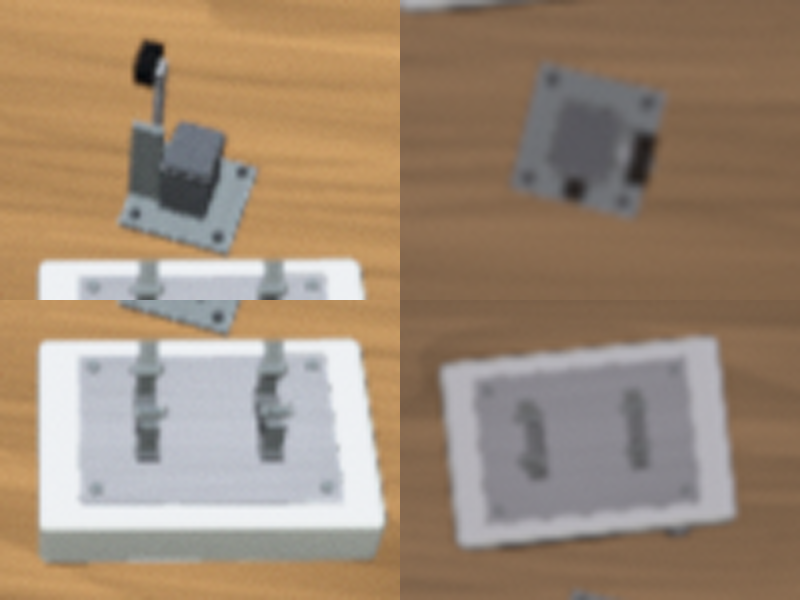

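The long tube is in the middle cell: its cap stands high at scene px (481,201) and it shows as a clear body. The green one at (490,245) is the decoy. The grey rest's high end faces world +y. The roller is at scene px (337,165) with its stop tab on the world +x side, so the push goes toward the robot.

```bash
cat > h.py <<'E'
import cv2,numpy as np
from rig import observe,optics
def cam(n,save=None):
    d=optics.get_image(n); d["R"]=cv2.Rodrigues(np.array(d["rvec"]))[0]; d["t"]=np.array(d["tvec"]).ravel()
    if save: cv2.imwrite(save,d["pixels"][:,:,::-1])
    return d
def ray(d,uv,z):
    uv=np.atleast_2d(np.array(uv,float)); p=np.c_[uv,np.ones(len(uv))]@np.linalg.inv(d["mtx"]).T@d["R"]
    c=-d["R"].T@d["t"]; return c+p*((z-c[2])/p[:,2])[:,None]
def proj(d,P): return cv2.projectPoints(np.atleast_2d(np.array(P,float)),d["rvec"],d["tvec"],d["mtx"],None)[0][:,0]
def rect(d,mask,z):
    cs=cv2.findContours(mask.astype(np.uint8),cv2.RETR_EXTERNAL,cv2.CHAIN_APPROX_NONE)[0]
    c=max(cs,key=cv2.contourArea)[:,0]; P=ray(d,c,z)[:,:2]
    return cv2.minAreaRect((P*1000).astype(np.float32)),c
E
python3 - <<'E'
from h import *
t=cam("top");s=cam("scene")
def m(d,x,y,w,h,f):
    hsv=cv2.cvtColor(d["pixels"],cv2.COLOR_RGB2HSV); o=np.zeros((400,640),bool)
    o[y:y+h,x:x+w]=f(hsv[y:y+h,x:x+w]); return o
grey=lambda h:h[...,1]<80
np.set_printoptions(precision=1,suppress=True)
print("mixer",rect(t,m(t,255,145,95,70,grey),.055)[0])
print("mixer sc",rect(s,m(s,300,212,100,62,lambda h:(h[...,1]<80)),.055)[0])
print("switch",rect(t,m(t,285,212,42,42,grey),.005)[0])
print("rest",rect(t,m(t,365,180,65,55,grey),.005)[0])
print("rack",rect(t,m(t,160,185,75,45,grey),.05)[0])
for n,d,o,k,pts,z in [("lowV s",s,(205,165),4,[(95,147),(127,105)],.0615),("upV s",s,(205,165),4,[(140,115),(175,72)],.1175),
 ("lowV t",t,(350,170),4,[(250,135),(230,190)],.0615),("upV t",t,(350,170),4,[(205,112),(192,170)],.1175),
 ("roller s",s,(300,150),4,[(148,62)],.127),("roller t",t,(270,205),5,[(242,158)],.127),
 ("cap s",s,(425,180),4,[(228,75)],.136),("cap t",t,(155,160),4,[(137,188)],.136),
 ("shortl s",s,(425,180),4,[(126,101)],.091),("shortr s",s,(425,180),4,[(282,142)],.091),
 ("shortl t",t,(155,160),4,[(89,173)],.091),("shortr t",t,(155,160),4,[(221,210)],.091)]:
    P=ray(d,np.array(o)+(np.array(pts)+.5)/k-.5,z)*1000; print(n,P[:,:2].tolist(),P.mean(0)[:2])
E
```

```text
mixer ((641.6347045898438, -23.5791015625), (148.75917053222656, 214.1715850830078), 7.321053504943848)
mixer sc ((658.8239135742188, -20.563987731933594), (168.56195068359375, 208.93431091308594), 7.265623092651367)
switch ((486.3046875, -42.18450164794922), (84.62805938720703, 83.40499114990234), 77.96539306640625)
rest ((567.6424560546875, -320.3302917480469), (153.53353881835938, 74.15450286865234), 71.82906341552734)
rack ((551.7957763671875, 279.917236328125), (184.4289093017578, 51.643680572509766), 76.96318054199219)
lowV s [[584.2926600477448, -347.1367520893759], [547.1366365903236, -334.9116567693422]] [ 565.7 -341. ]
upV s [[597.8079728978598, -305.9960843282232], [560.9264257864612, -292.2609673906292]] [ 579.4 -299.1]
lowV t [[580.5939157602427, -351.71443758685217], [539.764888095732, -337.33731704557863]] [ 560.2 -344.5]
upV t [[592.3682574432506, -306.896284728601], [551.5901719474099, -298.22462189772625]] [ 572.  -302.6]
roller s [[481.84502488863336, -75.86323858336517]] [481.8 -75.9]
roller t [[479.8083594117545, -77.9111947935064]] [479.8 -77.9]
cap s [[555.3010268992177, 282.7706847024636]] [555.3 282.8]
cap t [[552.6433914934914, 278.40682474847193]] [552.6 278.4]
shortl s [[546.5635462602781, 234.9455363528606]] [546.6 234.9]
shortr s [[567.2377852643621, 328.88264649864385]] [567.2 328.9]
shortl t [[564.4794086273571, 330.05215035107807]] [564.5 330.1]
shortr t [[540.1447923035942, 234.11936787015875]] [540.1 234.1]
```

```bash
cat >> h.py <<'E'
from scipy.spatial.transform import Rotation as Ro
def go(p=None,R=None):
    "turn (tool axes) to R, then shift in R's axes to p"
    s=observe(); C=np.array(s["tool_rot"]); R=C if R is None else np.array(R)
    print("turn",np.round(Ro.from_matrix(C.T@R).as_rotvec(),3),end=" ")
    if p is not None: print("shift",np.round(R.T@(np.array(p)-s["position"]),4),end=" ")
    print("t",s["time_s"],"pos",np.round(s["position"],4),"w",round(s["grip_width"],4),"q",np.round(s["q"],0))
def fr(z,y):
    z=np.array(z,float);z/=np.linalg.norm(z);y=np.array(y,float);y-=z*(y@z);y/=np.linalg.norm(y);return np.c_[np.cross(y,z),y,z]
def c(a):return np.cos(np.radians(a))
def sn(a):return np.sin(np.radians(a))
DOWN=np.array([0,0,-1.])
E
python3 -m jog '[[0,0,-0.178,0,0,0,60],[0,0,-0.178,0,0,0,60],[0,0,-0.178,0,0,0,60],[0,0,-0.178,0,0,0,60],[0,0,-0.178,0,0,0,60],[0,0,0,0.06,0.008,0,60],[0,0,0,0.06,0.008,0,60],[0,0,0,0.06,0.008,0,60],[0,0,0,0.06,0.008,0,60],[0,0,0,0.06,0.008,0,60]]' 40
python3 -m jog '[[0,0,0,0.06,0.008,0,60],[0,0,0,0.06,0.008,0,60],[0,0,0,0.06,0.008,0,60],[0,0,0,0.06,0.008,0,60],[0,0,0,0.06,0.008,0,60],[0,0,0,0.06,0.008,0,60],[0,0,0,0.06,0.008,0,60],[0,0,0,0.06,0.008,0,60],[0,0,0,0.06,0.008,0,60],[0,0,0,0,0,0,60]]'
python3 - <<'E'
from h import *
go([.554,.281,.170],fr(DOWN,[c(-15),sn(-15),0]))
t=cam("top");s=cam("scene")
hsv=cv2.cvtColor(t["pixels"],cv2.COLOR_RGB2HSV)
o=np.zeros((400,640),bool);o[120:180,345:412]=(hsv[120:180,345:412,2]<95)
print("sealer z.065",rect(t,o,.065)[0])
E
```

```text
time_s: 1.45
position: [0.3403, -0.2212, 0.2314]
tool_rot: [[0.26, 0.966, 0.0], [0.966, -0.26, -0.0], [-0.0, 0.0, -1.0]]
ft_force: [1.7, -1.0, 1.0]
grip_width: 0.051
gripper_force: 0.0
time_s: 2.7
position: [0.5496, 0.283, 0.2298]
tool_rot: [[0.255, 0.967, -0.001], [0.967, -0.255, 0.0], [-0.0, -0.001, -1.0]]
ft_force: [-0.7, 0.1, -0.7]
grip_width: 0.051
gripper_force: 0.0
turn [-0.001  0.     0.004] shift [-0.0008  0.0047  0.0598] t 2.7 pos [0.5496 0.283  0.2298] w 0.051 q [16. 29. 63.  0. 88. 31.]
sealer z.065 ((715.9840087890625, -260.7838134765625), (71.81263732910156, 130.88697814941406), 1.3075101375579834)
```

```bash
python3 -m jog '[[0,0,0,0,0.005,0.03,60],[0,0,0,0,0,0.03,60],[0,0,0,0,0,0.02,60],[0,0,0,0,0,0.02,60],[0,0,0,0,0,0.02,60],[0,0,0,0,0,0,60]]'
python3 - <<'E'
from h import *
go([.554,.281,.109])
s=cam("scene");im=s["pixels"][:,:,::-1][120:270,400:560]
cv2.imwrite("pics/g1.png",cv2.resize(im,None,fx=4,fy=4,interpolation=cv2.INTER_CUBIC))
E
```

```text
time_s: 3.55
position: [0.5535, 0.2771, 0.1107]
tool_rot: [[0.261, 0.965, -0.003], [0.965, -0.261, -0.001], [-0.002, -0.002, -1.0]]
ft_force: [-0.5, 0.1, 0.2]
grip_width: 0.0513
gripper_force: 0.0
turn [0. 0. 0.] shift [ 0.0039 -0.0006  0.0016] t 3.55 pos [0.5535 0.2771 0.1107] w 0.0513 q [16. 35. 73. -0. 73. 31.]
```

View pics/g1.png

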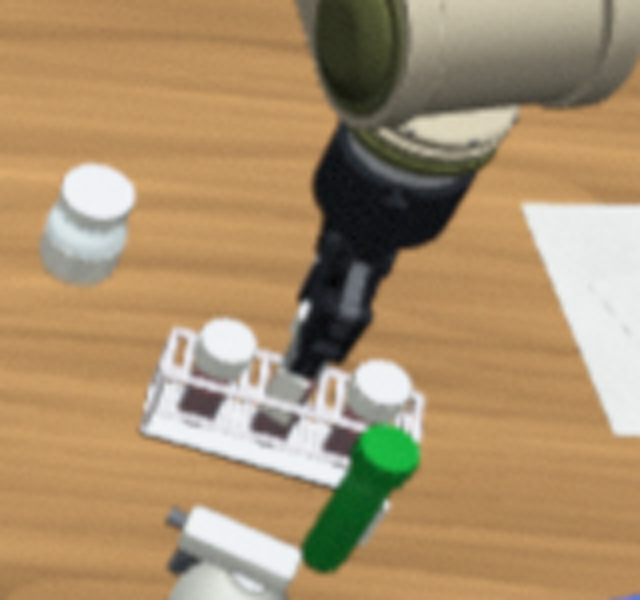

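The fingers straddle the middle tube's cap, at crop (315,335). Its left edge shows at (300,315). I'll close and lift.

```bash
python3 -m jog '[[0,0,0,0,0,0,20],[0,0,0,0,0,0,20],[0,0,0,0,0,0,20],[0,0,0,0,0,0,20],[0,0,0,0,0,-0.02,20],[0,0,0,0,0,-0.03,20],[0,0,0,0,0,-0.05,20],[0,0,0,0,0,-0.05,20],[0,0,0,0,0,-0.05,20],[0,0,0,0,0,0,20]]' 60
python3 - <<'E'
from h import *
print(observe()["time_s"],observe()["gripper_force"])
# cradle frame
u=np.array([c(72.3),sn(72.3),0]); x=u*c(52)+np.array([0,0,sn(52)]); n=np.array([u[1],-u[0],0]); z=np.cross(x,n)*-1
z=-u*sn(52)+np.array([0,0,c(52)])
mid=np.array([.5679,-.3229,.0876])
R=fr(-x,n); tcp=mid+x*(.102-.054)  # TCP lies ~102 mm up the tube
print("home tcp",tcp,"hover",tcp+z*.05+x*.05)
go(tcp+z*.06+x*.05,R)
s=cam("scene");t=cam("top");
a=cv2.resize(s["pixels"][60:280,380:560,::-1],(491,600));b=cv2.resize(t["pixels"][150:300,130:230,::-1],(300,450))
cv2.imwrite("pics/g2.png",np.hstack([a,np.vstack([b,np.zeros((150,300,3),np.uint8)])]))
E
```

```text
time_s: 4.85
position: [0.5549, 0.2788, 0.316]
tool_rot: [[0.259, 0.966, 0.009], [0.966, -0.259, 0.002], [0.004, 0.008, -1.0]]
ft_force: [-0.3, -0.3, -0.6]
grip_width: 0.0316
gripper_force: 59.6
4.85 59.63701844215393
home tcp [ 0.57688471 -0.29474719  0.12542452] hover [ 0.57426472 -0.30295671  0.19560813]
turn [ 0.023 -0.668  0.043] shift [-0.368   0.1953  0.4324] t 4.85 pos [0.5549 0.2788 0.316 ] w 0.0316 q [ 16.  27.  52.  -0. 100.  31.]
```

View pics/g2.png

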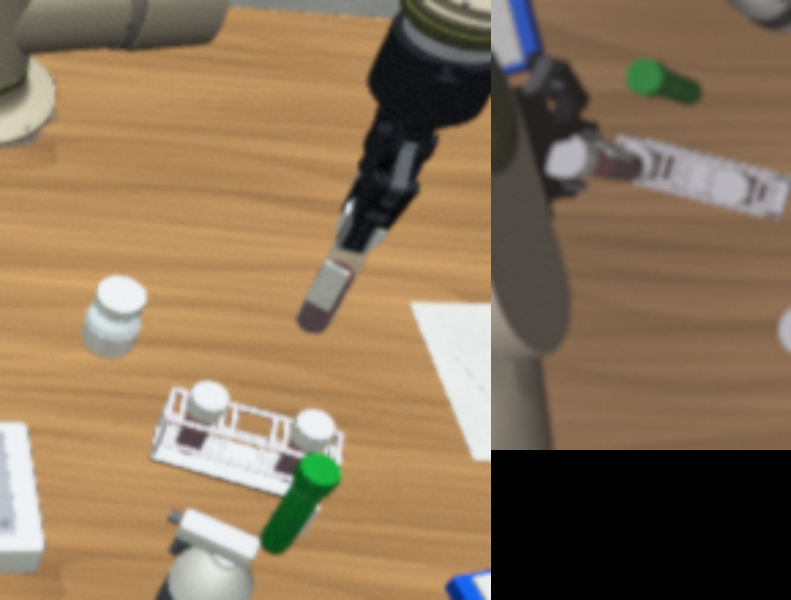

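The tube hangs straight in the fingers, clear of the rack, and both short tubes are still in place. Next I'll carry it over to the rest and tilt it.

```bash
python3 -m jog '[[0,0,0,-0.056,0.017,0,20],[0,0,0,-0.056,0.017,0,20],[0,0,0,-0.056,0.017,0,20],[0,0,0,-0.056,0.017,0,20],[0,0,0,-0.056,0.017,0,20],[0,0,0,-0.056,0.017,0,20],[0,0,0,-0.056,0.017,0,20],[0,0,0,-0.056,0.017,0,20],[0,0,0,-0.056,0.017,0,20],[0,0,0,-0.056,0.017,0,20]]'
python3 -m jog '[[0.006,-0.167,0.011,0,0,0,20],[0.006,-0.167,0.011,0,0,0,20],[0.006,-0.167,0.011,0,0,0,20],[0.006,-0.167,0.011,0,0,0,20],[0,0,0,0,0,0,20]]'
cat >> h.py <<'E'
u=np.array([c(72.3),sn(72.3),0]); xc=u*c(52)-DOWN*sn(52); n=np.array([u[1],-u[0],0]); zc=-u*sn(52)-DOWN*c(52)
mid=np.array([.5679,-.3229,.0876]); RP=fr(-xc,n); HOME=mid+xc*.051
E
python3 - <<'E'
from h import *
go(HOME+zc*.06+xc*.012,RP)
E
```

```text
time_s: 6.2
position: [0.5729, -0.3081, 0.3095]
tool_rot: [[0.259, 0.966, -0.002], [0.966, -0.259, 0.002], [0.001, -0.003, -1.0]]
ft_force: [1.6, 0.3, -1.2]
grip_width: 0.0326
gripper_force: 59.6
time_s: 6.82
position: [0.5737, -0.3044, 0.3082]
tool_rot: [[0.229, 0.953, -0.198], [0.752, -0.302, -0.586], [-0.618, -0.014, -0.786]]
ft_force: [0.5, -0.1, 0.1]
grip_width: 0.0322
gripper_force: 59.6
turn [-0.01   0.003  0.01 ] shift [6.050e-02 1.000e-04 1.228e-01] t 6.825 pos [ 0.5737 -0.3044  0.3082] w 0.0322 q [-24.  31.  55. -38.  89.  -8.]
```

```bash
python3 -m jog '[[-0.01,0.003,0.01,0.015,0,0.03,20],[0,0,0,0.015,0,0.03,20],[0,0,0,0.015,0,0.03,20],[0,0,0,0.015,0,0.03,20],[0,0,0,0,0,0,20],[0,0,0,0,0,0,20]]'
python3 - <<'E'
from h import *
go(HOME+xc*.008,RP)
s=cam("scene");t=cam("top")
print("home tcp",HOME,"V low mid proj",proj(s,mid+xc*(.021-.054)),proj(t,mid+xc*(.021-.054)))
a=cv2.resize(s["pixels"][120:250,190:320,::-1],(500,500),interpolation=2);b=cv2.resize(t["pixels"][165:255,350:440,::-1],(300,300),interpolation=2)
cv2.imwrite("pics/g3.png",np.hstack([a,np.vstack([b,np.zeros((200,300,3),np.uint8)])]))
E
```

```text
time_s: 7.58
position: [0.5657, -0.3327, 0.1814]
tool_rot: [[0.247, 0.951, -0.184], [0.747, -0.308, -0.589], [-0.617, 0.008, -0.787]]
ft_force: [-0.7, -0.4, -0.1]
grip_width: 0.0323
gripper_force: 59.6
turn [ 0.004  0.001 -0.008] shift [ 0.0656 -0.0009  0.0088] t 7.575 pos [ 0.5657 -0.3327  0.1814] w 0.0323 q [-27.  36.  68. -39.  73.   2.]
home tcp [ 0.57744625 -0.29298763  0.12778855] V low mid proj [[232.32113657 194.83003062]] [[408.86762926 209.69834176]]
```

View pics/g3.png

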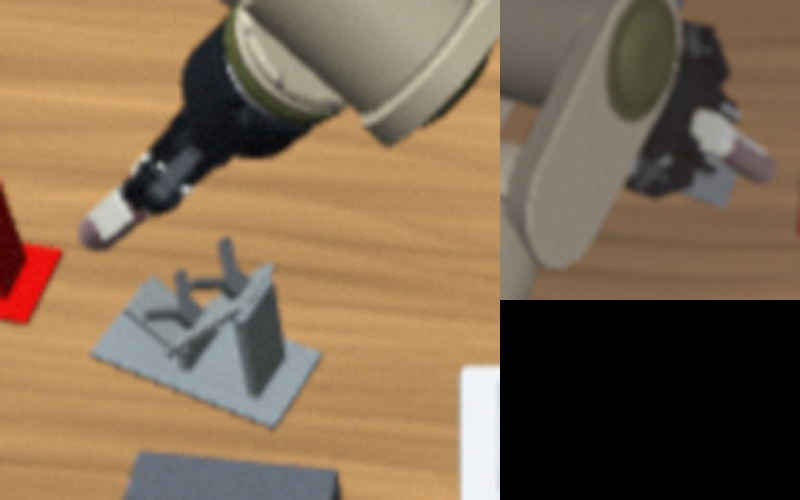

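The tube is parallel to the grey rest's slope, just above its V blocks, which are at crop (185,300) and (228,265). I'll lower it square to the slope.

```bash
python3 -m jog '[[0.004,0.001,-0.008,0.02,0,0.002,20],[0,0,0,0.02,0,0.002,20],[0,0,0,0.012,0,0,20],[0,0,0,0.006,0,0,20],[0,0,0,0,0,0,20]]'
python3 - <<'E'
from h import *
go(HOME+xc*.008,RP)
E
```

```text
time_s: 8.3
position: [0.5788, -0.2916, 0.1415]
tool_rot: [[0.237, 0.953, -0.189], [0.749, -0.303, -0.589], [-0.618, -0.002, -0.786]]
ft_force: [0.1, -3.4, 1.6]
grip_width: 0.0322
gripper_force: 59.7
turn [-0.001  0.003  0.002] shift [ 0.0071 -0.0008  0.0039] t 8.3 pos [ 0.5788 -0.2916  0.1415] w 0.0322 q [-23.  38.  70. -40.  72.   7.]
```

```bash
python3 -m jog '[[0,0,0,0.002,0,0,20],[0,0,0,0,0,0,20]]'
python3 -m jog '[[0,0,0,0.002,0,0,20],[0,0,0,0,0,0,20]]'
python3 - <<'E'
from h import *
go(HOME+xc*.008,RP); print(observe()["wrist_torque"])
s=cam("scene");t=cam("top")
a=cv2.resize(s["pixels"][150:230,210:290,::-1],(500,500),interpolation=2);b=cv2.resize(t["pixels"][165:255,350:440,::-1],(300,300),interpolation=2)
cv2.imwrite("pics/g4.png",np.hstack([a,np.vstack([b,np.zeros((200,300,3),np.uint8)])]))
E
```

```text
time_s: 8.55
position: [0.579, -0.291, 0.1412]
tool_rot: [[0.238, 0.953, -0.189], [0.748, -0.304, -0.59], [-0.619, -0.001, -0.785]]
ft_force: [-3.4, -7.0, 4.1]
grip_width: 0.0324
gripper_force: 59.7
time_s: 8.8
position: [0.5793, -0.2895, 0.1403]
tool_rot: [[0.239, 0.953, -0.189], [0.748, -0.304, -0.59], [-0.62, -0.001, -0.785]]
ft_force: [-3.3, -5.8, 5.2]
grip_width: 0.0321
gripper_force: 59.6
turn [-0.001  0.005  0.   ] shift [ 0.0046 -0.0007  0.0043] t 8.8 pos [ 0.5793 -0.2895  0.1403] w 0.0321 q [-23.  38.  70. -40.  72.   8.]
[-1.2904799   0.64606106 -0.07578638]
```

View pics/g4.png

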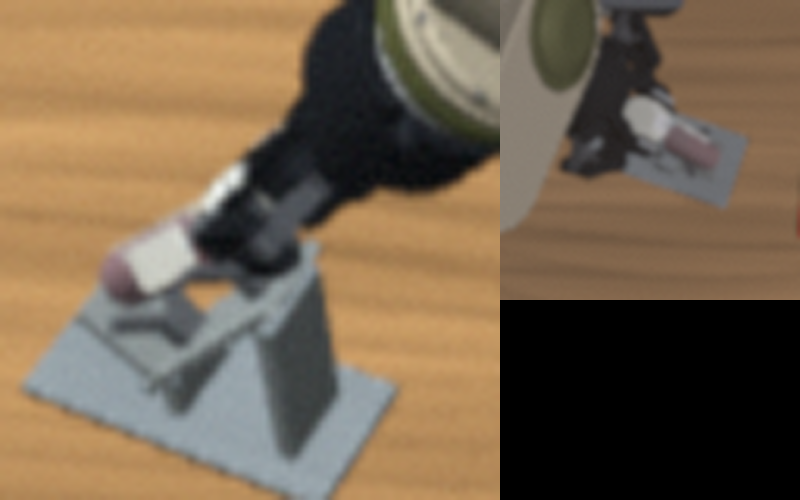

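Run:
```python
from h import *
s=cam("scene");t=cam("top");o=observe();p=np.array(o["position"]);z=np.array(o["tool_rot"])[:,2]
O=mid-.054*xc
for k in (0,.06,.08,.1,.105): print(k,proj(s,p+z*k).round(1),proj(t,p+z*k).round(1))
print("tcp in cradle",(p-O)@xc,(p-O)@n,(p-O)@zc)
# cap-coloured / wine label pixel extents
f=p; print("cap centre +.014 back",proj(t,p-z*.014).round(1),proj(s,p-z*.014).round(1))
print("Vtips exp lower",[proj(s,O+.021*xc+k*.021*n).round(1).tolist() for k in(-1,1)],"upper",[proj(s,O+.092*xc+k*.021*n).round(1).tolist() for k in(-1,1)])
```

```text
0 [[246.7 182.3]] [[396.2 201.6]]
0.06 [[236.4 189.6]] [[405.3 206.9]]
0.08 [[233.2 191.9]] [[408.2 208.6]]
0.1 [[230.1 194.2]] [[411.  210.2]]
0.105 [[229.4 194.7]] [[411.7 210.6]]
tcp in cradle 0.11727552061232559 0.0007034031300550988 0.004650682283579043
cap centre +.014 back [[393.9 200.3]] [[249.2 180.5]]
Vtips exp lower [[[236.5, 189.3]], [[228.0, 200.5]]] upper [[[248.1, 180.8]], [[239.5, 192.5]]]
```

The tube's bottom is at crop (115,278), between the lower V's arms, and it presses lightly along the V normal. I'll slide it toward the toe.

```bash
python3 -m jog '[[0,0,0,-0.002,0,0.003,20],[0,0,0,0,0,0.003,20],[0,0,0,0,0,0,20]]'
python3 -m jog '[[0,0,0,0,0,0.002,20],[0,0,0,0,0,0,20]]'
python3 - <<'E'
from h import *
o=observe();p=np.array(o["position"]);O=mid-.054*xc
print("tcp in cradle",(p-O)@xc,(p-O)@n,(p-O)@zc,"F",[round(float(np.array(o["ft_force"])@v),1) for v in(xc,n,zc)],"tau",np.round(o["wrist_torque"],2))
E
```

```text
time_s: 9.38
position: [0.5779, -0.2938, 0.136]
tool_rot: [[0.238, 0.953, -0.189], [0.749, -0.304, -0.588], [-0.618, -0.001, -0.786]]
ft_force: [-1.7, -4.3, 4.1]
grip_width: 0.0324
gripper_force: 59.8
time_s: 9.62
position: [0.5775, -0.2949, 0.1346]
tool_rot: [[0.238, 0.953, -0.189], [0.749, -0.304, -0.589], [-0.618, -0.001, -0.786]]
ft_force: [-3.1, -2.5, 7.4]
grip_width: 0.032
gripper_force: 59.9
tcp in cradle 0.10927265782271507 0.0006537783430332045 0.005596783620040175 F [3.8, -2.2, 7.1] tau [-0.78  0.53 -0.24]
```

```bash
python3 -m jog '[[0,0,0,-0.001,0,0,20],[0,0,0,0,0,0,45],[0,0,0,0,0,0,60],[0,0,0,0,0,0,60],[0,0,0,0,0,0,60],[0,0,0,0,0,-0.02,60],[0,0,0,0,0,-0.04,60],[0,0,0,0,0,-0.05,60],[0,0,0,0,0,-0.05,60],[0,0,0,0,0,0,60]]'
python3 - <<'E'
from h import *
s=cam("scene");t=cam("top"); O=mid-.054*xc
for n_,d in(("s",s),("t",t)): print(n_,[proj(d,O+k*xc).round(1).tolist() for k in(0,.108,.130)])
a=cv2.resize(s["pixels"][150:230,210:290,::-1],(400,400),interpolation=2);b=cv2.resize(t["pixels"][170:250,360:440,::-1],(400,400),interpolation=2)
cv2.imwrite("pics/g5.png",np.hstack([a,b]))
RG=fr(-zc,n); go(mid+zc*(.10-.0187),RG)
E
```

```text
time_s: 10.88
position: [0.6089, -0.1993, 0.2634]
tool_rot: [[0.24, 0.954, -0.182], [0.75, -0.301, -0.589], [-0.616, 0.004, -0.788]]
ft_force: [1.1, 0.1, -0.2]
grip_width: 0.0511
gripper_force: 0.0
s [[[229.1, 197.1]], [[246.6, 184.6]], [[250.6, 181.7]]]
t [[[411.7, 211.3]], [[396.1, 202.3]], [[392.6, 200.3]]]
turn [-3.000e-03  1.572e+00  1.000e-03] shift [-0.2144 -0.0006 -0.0765] t 10.975 pos [ 0.6074 -0.2009  0.2595] w 0.0513 q [-15.  34.  58. -38.  91.   3.]
```

View pics/g5.png

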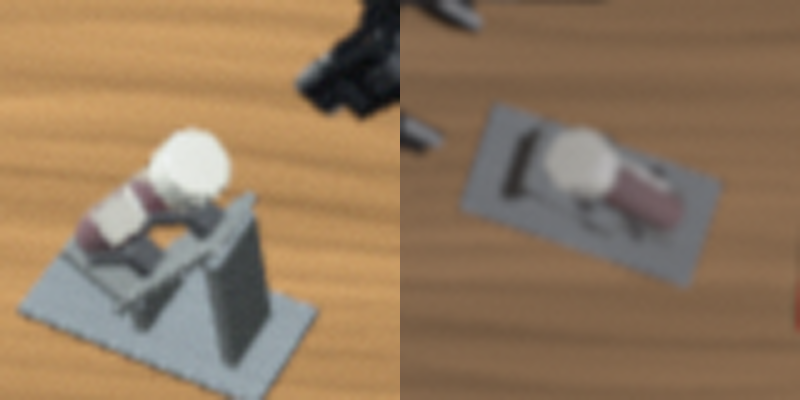

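The tube rests in the grey cradle with its cap up, at crop (190,165), and the gripper has let go. It lies about 5 mm further down-slope than my model, so I'll correct for that and swing round to grip across the body.

```bash
python3 -m jog '[[0,0,0,-0.054,0,0.029,60],[0,0,0,-0.054,0,0.029,60],[0,0,0,-0.054,0,0.029,60],[0,0,0,-0.054,0,0.029,60],[0,0.175,0,0,0,0,60],[0,0.175,0,0,0,0,60],[0,0.175,0,0,0,0,60],[0,0.175,0,0,0,0,60],[0,0.175,0,0,0,0,60],[0,0.175,0,0,0,0,60]]'
python3 -m jog '[[0,0.175,0,0,0,0,60],[0,0.175,0,0,0,0,60],[0,0.172,0,0,0,0,60],[0,0,0,0,0,0,60]]'
python3 - <<'E'
from h import *
M=mid+np.array([-.0015,-.0048,0]); go(M+zc*.06,fr(-zc,n))
E
```

```text
time_s: 12.22
position: [0.5334, -0.4322, 0.3009]
tool_rot: [[0.283, 0.952, 0.114], [0.88, -0.305, 0.365], [0.382, -0.003, -0.924]]
ft_force: [0.6, 0.6, -0.9]
grip_width: 0.0514
gripper_force: 0.0
time_s: 12.72
position: [0.533, -0.4336, 0.2975]
tool_rot: [[0.195, 0.951, 0.238], [0.58, -0.308, 0.754], [0.791, -0.009, -0.612]]
ft_force: [-0.3, 0.2, -1.6]
grip_width: 0.051
gripper_force: 0.0
turn [-0.002 -0.005 -0.009] shift [-0.097  -0.0004  0.1567] t 12.725 pos [ 0.533  -0.4336  0.2975] w 0.051 q [-62.  50.  27.  50. 133. -18.]
```

```bash
python3 -m jog '[[-0.002,-0.005,-0.009,-0.024,0,0.039,60],[0,0,0,-0.024,0,0.039,60],[0,0,0,-0.024,0,0.039,60],[0,0,0,-0.025,0,0.039,60],[0,0,0,0,0,0,60]]'
python3 - <<'E'
from h import *
M=mid+np.array([-.0015,-.0048,0]); go(M-zc*.017,fr(-zc,n))
s=cam("scene");a=cv2.resize(s["pixels"][130:230,190:323,::-1],(800,600),interpolation=2);cv2.imwrite("pics/g6.png",a)
E
```

```text
time_s: 13.35
position: [0.5534, -0.37, 0.1273]
tool_rot: [[0.183, 0.955, 0.234], [0.592, -0.297, 0.749], [0.785, 0.002, -0.619]]
ft_force: [-0.1, 0.1, 0.9]
grip_width: 0.0512
gripper_force: 0.0
turn [-0.005  0.005  0.006] shift [-0.004  -0.0005  0.0763] t 13.35 pos [ 0.5534 -0.37    0.1273] w 0.0512 q [-58.  51.  51.  40. 111. -37.]
```

```bash
python3 -m jog '[[-0.005,0.005,0.006,-0.004,0,0.02,60],[0,0,0,0,0,0.02,60],[0,0,0,0,0,0.018,60],[0,0,0,0,0,0,60]]'
python3 -m jog '[[0,0,0,0,0,0.01,60],[0,0,0,0,0,0.008,60],[0,0,0,0,0,0,60]]'
python3 - <<'E'
from h import *
M=mid+np.array([-.0015,-.0048,0]); go(M-zc*.017,fr(-zc,n))
E
```

```text
time_s: 13.9
position: [0.5674, -0.3304, 0.091]
tool_rot: [[0.185, 0.952, 0.244], [0.588, -0.306, 0.749], [0.787, 0.005, -0.616]]
ft_force: [0.1, -0.2, -0.8]
grip_width: 0.0513
gripper_force: 0.0
time_s: 14.28
position: [0.5716, -0.3168, 0.0789]
tool_rot: [[0.186, 0.952, 0.244], [0.586, -0.307, 0.75], [0.788, 0.004, -0.615]]
ft_force: [-1.1, -0.1, -0.2]
grip_width: 0.0512
gripper_force: 0.0
turn [ 0.004 -0.001  0.001] shift [-0.0005 -0.0016  0.0022] t 14.275 pos [ 0.5716 -0.3168  0.0789] w 0.0512 q [-54.  52.  60.  40. 102. -40.]
```

```bash
python3 -m jog '[[0,0,0,0,0,0,15],[0,0,0,0,0,0,15],[0,0,0,0,0,0,15],[0,0,0,0,0,0,15],[0,0,0,0,0,0,15]]' 80
python3 -m jog '[[0,0,0,0,0,-0.02,15],[0,0,0,0,0,-0.03,15],[0,0,0,0,0,-0.04,15],[0,0,0,0,0,-0.04,15],[0,0,0,0,0,-0.04,15],[0,0,0,0,0,0,15]]'
python3 - <<'E'
from h import *
o=observe();print(o["gripper_force"]);go()
s=cam("scene");t=cam("top");p=np.array(o["position"]);R=np.array(o["tool_rot"])
g=p-R[:,2]*.0165
for nm,d in(("s",s),("t",t)):
    hsv=cv2.cvtColor(d["pixels"],cv2.COLOR_RGB2HSV)
    for nmk,k in(("bot",-.054),("mid",0),("capmid",.065),("top",.076)): print(nm,nmk,proj(d,g+R[:,0]*k).round(1))
    c0=proj(d,g+R[:,0]*.065)[0].astype(int); x,y=c0-15
    m=np.zeros((400,640),np.uint8); m[y:y+30,x:x+30]=((hsv[...,1]<45)&(hsv[...,2]>140))[y:y+30,x:x+30]
    k,lab,st,ce=cv2.connectedComponentsWithStats(m); print([(st[i].tolist(),ce[i].round(1).tolist()) for i in range(1,k) if st[i][4]>15])
E
```

```text
time_s: 14.9
position: [0.5699, -0.3174, 0.0796]
tool_rot: [[0.187, 0.952, 0.242], [0.586, -0.306, 0.751], [0.789, 0.002, -0.615]]
ft_force: [-10.5, 0.7, 4.2]
grip_width: 0.025
gripper_force: 78.4
time_s: 15.65
position: [0.5291, -0.4471, 0.1851]
tool_rot: [[0.186, 0.951, 0.248], [0.589, -0.31, 0.746], [0.786, 0.008, -0.618]]
ft_force: [0.2, 0.1, -1.2]
grip_width: 0.0255
gripper_force: 78.9
78.92259031534195
turn [0. 0. 0.] t 15.65 pos [ 0.5291 -0.4471  0.1851] w 0.0255 q [-62.  53.  37.  42. 123. -32.]
s bot [[173.8 152.6]]
s mid [[180.5 144.4]]
s capmid [[189.2 133.6]]
s top [[190.8 131.7]]
[([180, 128, 20, 15, 198], [190.6, 134.9]), ([174, 141, 10, 7, 41], [179.4, 144.5])]
t bot [[472. 227.]]
t mid [[466.2 222.9]]
t capmid [[458.5 217.4]]
t top [[457.1 216.4]]
[([449, 210, 17, 14, 180], [456.8, 216.6])]
```

```bash
python3 -m jog '[[0,0,0,0.05,0,0,15],[0,0,0,0.05,0,0,15],[0,-0.175,0,0,0,0,15],[0,-0.175,0,0,0,0,15],[0,-0.175,0,0,0,0,15],[0,-0.175,0,0,0,0,15],[0,-0.175,0,0,0,0,15],[0,0,-0.145,0,0,0,15],[0,0,-0.145,0,0,0,15],[0,0,-0.145,0,0,0,15]]'
python3 - <<'E'
from h import *
go([.645,-.0225,.20],fr(DOWN,[c(7.3),sn(7.3),0]))
E
```

```text
time_s: 17.0
position: [0.5486, -0.3843, 0.2615]
tool_rot: [[-0.13, 0.991, 0.013], [0.991, 0.129, 0.031], [0.029, 0.017, -0.999]]
ft_force: [0.1, 0.1, -1.8]
grip_width: 0.0254
gripper_force: 78.9
turn [ 0.017 -0.03   0.003] shift [0.3467 0.1416 0.0615] t 17.0 pos [ 0.5486 -0.3843  0.2615] w 0.0254 q [-46.  34.  49.   2.  98. -53.]
```

```bash
python3 -m jog '[[0.017,-0.03,0.003,0.05,0.02,0,15],[0,0,0,0.05,0.02,0,15],[0,0,0,0.05,0.02,0,15],[0,0,0,0.05,0.02,0,15],[0,0,0,0.05,0.02,0.01,15],[0,0,0,0.05,0.02,0.02,15],[0,0,0,0.045,0.02,0.03,15],[0,0,0,0,0,0.03,15],[0,0,0,0,0,0,15],[0,0,0,0,0,0,15]]'
python3 - <<'E'
from h import *
R=fr(DOWN,[c(7.3),sn(7.3),0]);go([.645,-.0225,.0685],R)
s=cam("scene");o=observe();p=np.array(o["position"]);Rt=np.array(o["tool_rot"]);g=p-Rt[:,2]*.015
f=lambda P,x0,y0,k:((proj(s,P)[0]-[x0,y0])*k).round(0).tolist()
print("crop px bot,capbase,top",[f(g+Rt[:,0]*k,270,120,6) for k in(-.054,.054,.076)])
C=np.array([.645,-.0225,0]);ym=R[:,0]
print("clips tips z~.11:",[[f(C+ym*a+R[:,1]*b+[0,0,.111],270,120,6) for b in(-.028,.028)] for a in(-.038,.038)])
a=cv2.resize(s["pixels"][120:220,270:403,::-1],(798,600),interpolation=2);cv2.imwrite("pics/g7.png",a)
E
```

```text
time_s: 18.25
position: [0.6462, -0.0269, 0.1749]
tool_rot: [[-0.12, 0.993, 0.002], [0.993, 0.12, -0.002], [-0.003, 0.002, -1.0]]
ft_force: [0.3, -0.6, -1.1]
grip_width: 0.0252
gripper_force: 78.9
turn [ 0.002  0.003 -0.007] shift [ 0.0045 -0.0006  0.1064] t 18.25 pos [ 0.6462 -0.0269  0.1749] w 0.0252 q [-13.  34.  63.  -0.  83. -20.]
crop px bot,capbase,top [[354.0, 490.0], [646.0, 491.0], [705.0, 491.0]]
clips tips z~.11: [[[398.0, 555.0], [403.0, 671.0]], [[586.0, 554.0], [598.0, 670.0]]]
```

View pics/g7.png

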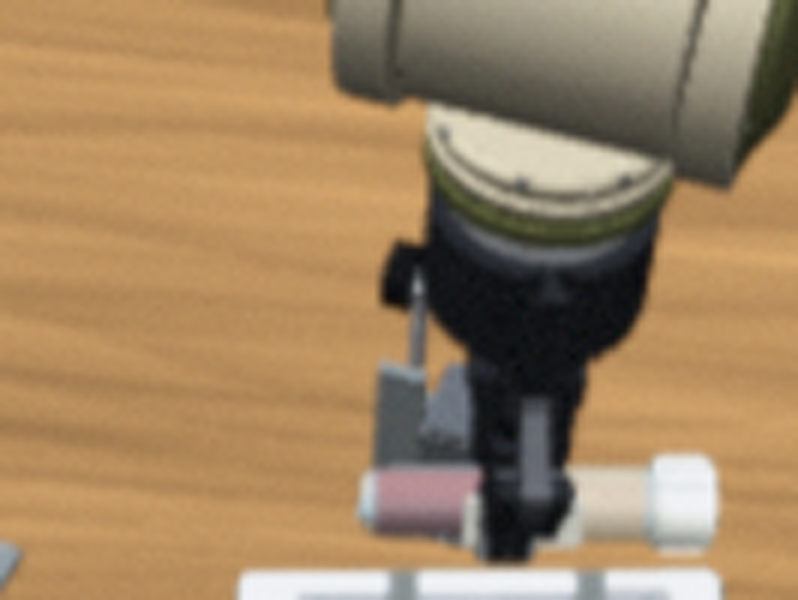

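That was the last picture. It shows the tube level, bottom at crop (360,502) and cap base at (648,503), with the clips at x≈403 and 592 squarely below.

```bash
python3 -m jog '[[0.002,0.003,-0.007,0.0045,0,0.02,15],[0,0,0,0,0,0.02,15],[0,0,0,0,0,0.015,15],[0,0,0,0,0,0.01,15],[0,0,0,0,0,0,15]]'
python3 -m jog '[[0,0,0,0,0,0.006,15],[0,0,0,0,0,0.006,15],[0,0,0,0,0,0,15]]'
python3 -m jog '[[0,0,0,0,0,0.004,15],[0,0,0,0,0,0.004,15],[0,0,0,0,0,0,15]]'
```

```text
time_s: 18.92
position: [0.6455, -0.0225, 0.1086]
tool_rot: [[-0.126, 0.992, -0.002], [0.992, 0.126, 0.001], [0.001, -0.002, -1.0]]
ft_force: [-0.3, 0.1, -0.5]
grip_width: 0.0257
gripper_force: 78.9
time_s: 19.3
position: [0.6453, -0.0223, 0.0963]
tool_rot: [[-0.127, 0.992, -0.002], [0.992, 0.127, 0.001], [0.001, -0.002, -1.0]]
ft_force: [0.1, -0.8, -0.3]
grip_width: 0.0254
gripper_force: 78.9
time_s: 19.68
position: [0.6461, -0.0224, 0.0895]
tool_rot: [[-0.127, 0.992, 0.001], [0.992, 0.127, 0.0], [0.0, 0.001, -1.0]]
ft_force: [-0.1, 0.3, 4.4]
grip_width: 0.0252
gripper_force: 79.4
```

```bash
for i in 1; do python3 -m jog '[[0,0,0,0,0,0.003,15],[0,0,0,0,0,0,15]]'; done
python3 -m jog '[[0,0,0,0,0,0.003,15],[0,0,0,0,0,0,15]]'
python3 -m jog '[[0,0,0,0,0,0.003,15],[0,0,0,0,0,0,15]]'
python3 -m jog '[[0,0,0,0,0,0.003,15],[0,0,0,0,0,0,15]]'
```

```text
time_s: 19.92
position: [0.6464, -0.0226, 0.0873]
tool_rot: [[-0.127, 0.992, 0.002], [0.992, 0.127, -0.0], [-0.0, 0.002, -1.0]]
ft_force: [0.1, 0.3, 8.3]
grip_width: 0.0257
gripper_force: 79.9
time_s: 20.18
position: [0.6462, -0.0226, 0.084]
tool_rot: [[-0.127, 0.992, 0.002], [0.992, 0.127, -0.0], [-0.0, 0.001, -1.0]]
ft_force: [-0.4, -0.6, 7.4]
grip_width: 0.0256
gripper_force: 79.8
time_s: 20.42
position: [0.6459, -0.0225, 0.0803]
tool_rot: [[-0.127, 0.992, 0.0], [0.992, 0.127, 0.0], [0.0, 0.0, -1.0]]
ft_force: [0.7, -0.6, 4.3]
grip_width: 0.0254
gripper_force: 79.4
time_s: 20.68
position: [0.6454, -0.0223, 0.0762]
tool_rot: [[-0.127, 0.992, -0.002], [0.992, 0.127, 0.001], [0.001, -0.002, -1.0]]
ft_force: [1.2, -1.1, -0.2]
grip_width: 0.0256
gripper_force: 79.0
```

Force peaked at 8 N and fell back, so it is snapping through. I'll continue until it sits on the saddles.

```bash
python3 -m jog '[[0,0,0,0,0,0.002,15],[0,0,0,0,0,0,15]]'
python3 -m jog '[[0,0,0,0,0,0.002,15],[0,0,0,0,0,0,15]]'
python3 -m jog '[[0,0,0,0,0,0.002,15],[0,0,0,0,0,0,15]]'
```

```text
time_s: 20.92
position: [0.6453, -0.0222, 0.0741]
tool_rot: [[-0.127, 0.992, -0.002], [0.992, 0.127, 0.001], [0.001, -0.002, -1.0]]
ft_force: [2.0, -0.8, -3.6]
grip_width: 0.0251
gripper_force: 78.7
time_s: 21.18
position: [0.6457, -0.0222, 0.0728]
tool_rot: [[-0.127, 0.992, -0.001], [0.992, 0.127, 0.001], [0.001, -0.001, -1.0]]
ft_force: [2.7, 0.2, -0.7]
grip_width: 0.0253
gripper_force: 78.9
time_s: 21.42
position: [0.6458, -0.0223, 0.0726]
tool_rot: [[-0.127, 0.992, 0.0], [0.992, 0.127, 0.0], [0.0, 0.001, -1.0]]
ft_force: [-2.8, 1.9, 12.5]
grip_width: 0.0251
gripper_force: 80.3
```

```bash
python3 -m jog '[[0,0,0,0,0,0.001,15],[0,0,0,0,0,0,15],[0,0,0,0,0,-0.002,15],[0,0,0,0,0,0,40],[0,0,0,0,0,0,60],[0,0,0,0,0,0,60],[0,0,0,0,0,0,60],[0,0,0,0,0,0,60]]'
python3 -m jog '[[0,0,0,0,0,-0.02,60],[0,0,0,0,0,-0.04,60],[0,0,0,0,0,-0.05,60],[0,0,0,0,0,-0.05,60],[0,0,0,0,0,0,0],[0,0,0,0,0,0,0]]'
python3 - <<'E'
from h import *
R=fr(DOWN,[c(7.3),sn(7.3),0]);s=cam("scene");C=np.array([.645,-.0225,.085]);ym=R[:,0]
print([proj(s,C+ym*k).round(1).tolist() for k in(-.054,.054,.065,.076)],"up 8mm:",proj(s,C+ym*.065+[0,0,.008]).round(1))
cv2.imwrite("pics/g8.png",s["pixels"][:,:,::-1])
hsv=cv2.cvtColor(s["pixels"],cv2.COLOR_RGB2HSV)
m=((hsv[...,0]>150)|(hsv[...,0]<5))&(hsv[...,1]>40)&(hsv[...,2]>60);b=np.zeros_like(m);b[205:260,300:400]=m[205:260,300:400]
ys,xs=np.nonzero(b);print("wine",len(xs),xs.min(),xs.max(),ys.min(),ys.max(),[round(float(np.mean(ys[(xs>=a)&(xs<a+6)])),1) for a in range(xs.min(),xs.max(),6)])
go()
E
```

```text
time_s: 22.42
position: [0.6455, -0.0223, 0.0717]
tool_rot: [[-0.127, 0.992, -0.001], [0.992, 0.127, 0.001], [0.001, -0.001, -1.0]]
ft_force: [0.0, 0.7, 0.5]
grip_width: 0.0513
gripper_force: 0.0
time_s: 23.18
position: [0.6453, -0.0224, 0.2309]
tool_rot: [[-0.127, 0.992, -0.003], [0.992, 0.127, 0.001], [0.001, -0.003, -1.0]]
ft_force: [-0.7, 0.8, -0.5]
grip_width: 0.0154
gripper_force: 0.0
[[[329.6, 228.1]], [[374.0, 227.9]], [[378.6, 227.9]], [[383.1, 227.9]]] up 8mm: [[379. 226.]]
wine 117 333 356 225 232 [227.5, 228.0, 226.9, 226.0]
turn [0. 0. 0.] t 23.225 pos [ 0.6452 -0.0224  0.2302] w 0.0078 q [-12.  32.  57.   0.  91. -20.]
```

The tube lies level in the clips at row 228, as predicted. Next I'll line up for the switch with the fingers shut.

```bash
python3 -m jog '[[0,0,0.169,0,-0.043,0,0],[0,0,0.169,0,-0.043,0,0],[0,0,0,0,-0.02,0,0],[0,0,0,0,0,0,0]]'
cat >> h.py <<'E'
ys=np.array([-.978,.208,0]);RS=fr(DOWN,-ys);ROL=np.array([.4808,-.0769,0])
def roller():
    s=cam("scene");P=s["pixels"].astype(int);m=(P.max(2)<45);b=np.zeros_like(m);b[150:185,318:352]=m[150:185,318:352]
    k,l,st,ce=cv2.connectedComponentsWithStats(b.astype(np.uint8));print("dark",[(st[i].tolist(),ce[i].round(1).tolist()) for i in range(1,k) if st[i][4]>8])
    for a in(0,.3,.5,.65,.8):print(a,proj(s,ROL+ys*.085*np.sin(a)+[0,0,.042+.085*np.cos(a)]).round(1).tolist(),end=" ")
    print()
E
python3 - <<'E'
from h import *
go(ROL-ys*.0415+[0,0,.104],RS);roller()
E
```

```text
time_s: 23.72
position: [0.5395, -0.0216, 0.2313]
tool_rot: [[0.209, 0.978, -0.003], [0.978, -0.209, 0.001], [0.0, -0.003, -1.0]]
ft_force: [1.1, 0.6, -0.0]
grip_width: -0.0002
gripper_force: 0.0
turn [-0.003 -0.    -0.001] shift [-0.0663 -0.0044  0.1273] t 23.725 pos [ 0.5395 -0.0216  0.2313] w -0.0002 q [-15.  21.  76.   0.  83.  -3.]
dark [([334, 161, 6, 10, 40], [336.3, 165.4])]
0 [[336.3, 164.8]] 0.3 [[339.0, 159.2]] 0.5 [[340.5, 156.9]] 0.65 [[341.5, 156.0]] 0.8 [[342.4, 155.8]]
```

```bash
python3 -m jog '[[0,0,0,-0.033,-0.002,0,0],[0,0,0,-0.033,-0.002,0,0],[0,0,0,0,0,0.04,0],[0,0,0,0,0,0.04,0],[0,0,0,0,0,0.03,0],[0,0,0,0,0,0.017,0],[0,0,0,0,0,0,0]]'
python3 -m jog '[[0,0,0,0,-0.012,0,0],[0,0,0,0,-0.01,0,0],[0,0,0,0,-0.01,0,0],[0,0,0,0,0,0,0]]'
python3 - <<'E'
from h import *
go(ROL+ys*.0217+[0,0,.104],RS);roller()
E
```

```text
time_s: 24.65
position: [0.5227, -0.0855, 0.1032]
tool_rot: [[0.209, 0.978, -0.004], [0.978, -0.209, 0.002], [0.001, -0.005, -1.0]]
ft_force: [0.0, -0.3, 0.4]
grip_width: 0.0001
gripper_force: 0.0
time_s: 25.15
position: [0.491, -0.0787, 0.1055]
tool_rot: [[0.21, 0.978, -0.0], [0.978, -0.21, 0.0], [0.0, -0.0, -1.0]]
ft_force: [2.0, 0.4, 1.7]
grip_width: -0.0002
gripper_force: 0.7
turn [-0.    -0.    -0.002] shift [-0.0004 -0.032   0.0015] t 25.15 pos [ 0.491  -0.0787  0.1055] w -0.0002 q [-23.  24.  94.   0.  62. -11.]
dark [([328, 150, 16, 25, 190], [336.2, 159.7])]
0 [[336.3, 164.8]] 0.3 [[339.0, 159.2]] 0.5 [[340.5, 156.9]] 0.65 [[341.5, 156.0]] 0.8 [[342.4, 155.8]]
```

```bash
python3 -m jog '[[0,0,0,0,-0.01,0,0],[0,0,0,0,-0.01,0,0],[0,0,0,0,0,0,0]]'
python3 -m jog '[[0,0,0,0,-0.006,0,0],[0,0,0,0,-0.005,0,0],[0,0,0,0,0,0,0]]'
python3 - <<'E'
from h import *
p=np.array(observe()["position"]);y=(p-ROL)@ys
for h in(.011,.0145): print(h,"theta",np.arcsin((y+h+.015)/.085))
t=cam("top");s=cam("scene")
for d,(x,yy) in((t,(270,205)),(s,(300,130))): cv2.imwrite(f"pics/sw{x}.png",d["pixels"][:,:,::-1])
E
```

```text
time_s: 25.58
position: [0.4713, -0.0745, 0.1051]
tool_rot: [[0.21, 0.978, -0.001], [0.978, -0.21, 0.001], [0.0, -0.001, -1.0]]
ft_force: [2.9, 0.9, -0.2]
grip_width: -0.0002
gripper_force: 1.4
time_s: 25.95
position: [0.4609, -0.0723, 0.1051]
tool_rot: [[0.209, 0.978, -0.001], [0.978, -0.209, 0.0], [0.0, -0.001, -1.0]]
ft_force: [4.1, -0.0, 0.8]
grip_width: 0.0001
gripper_force: 1.7
0.011 theta 0.5777304209754767
0.0145 theta 0.6277195724788657
```

```bash
python3 -m jog '[[0,0,0,0,-0.002,0,0],[0,0,0,0,0,0,0],[0,0,0,0,0,0,0]]'
python3 -m jog '[[0,0,0,0,0.015,0,0],[0,0,0,0,0.02,0,0],[0,0,0,0,0.03,0,0],[0,0,0,0,0,-0.05,0],[0,0,0,0,0,-0.06,0],[0,0,0,-0.05,-0.03,-0.03,0],[0,0,0,-0.06,-0.03,0,0],[0,0,0,-0.06,0,0,0],[0,0,0,-0.06,0,0,0],[0,0,0,0,0,0,0]]'
python3 - <<'E'
from h import *
roller();s=cam("scene");hsv=cv2.cvtColor(s["pixels"],cv2.COLOR_RGB2HSV);g=cv2.cvtColor(s["pixels"],cv2.COLOR_RGB2GRAY)
cv2.imwrite("pics/end.png",s["pixels"][:,:,::-1])
a=cv2.cvtColor(cv2.imread("pics/g8.png"),cv2.COLOR_BGR2GRAY)
print("mixer diff vs after release",np.abs(a[208:270,305:398].astype(int)-g[208:270,305:398]).max())
b=cv2.cvtColor(cv2.imread("pics/scene0.png"),cv2.COLOR_BGR2GRAY)
for n_,(x,y,w,h) in dict(jar=(405,155,40,40),rack=(430,190,80,55),spray=(430,242,45,62),sealer=(212,232,72,64)).items(): print(n_,np.abs(b[y:y+h,x:x+w].astype(int)-g[y:y+h,x:x+w]).__gt__(40).sum())
# white cap blob rows on mixer
m=(hsv[...,2]>215)&(hsv[...,1]<25);print("cap rows at x375-383:",[int(r) for r in range(212,245) if m[r,375:383].mean()>.5]); print(observe()["time_s"])
E
```

```text
time_s: 26.42
position: [0.4591, -0.0719, 0.105]
tool_rot: [[0.209, 0.978, -0.001], [0.978, -0.209, 0.001], [0.0, -0.001, -1.0]]
ft_force: [3.8, -0.0, -0.0]
grip_width: -0.0003
gripper_force: 1.8
time_s: 27.68
position: [0.419, -0.2949, 0.2425]
tool_rot: [[0.214, 0.977, -0.004], [0.977, -0.214, 0.003], [0.002, -0.004, -1.0]]
ft_force: [-0.7, 0.5, 0.1]
grip_width: -0.0001
gripper_force: 0.0
dark [([334, 161, 6, 10, 40], [336.3, 165.4])]
0 [[336.3, 164.8]] 0.3 [[339.0, 159.2]] 0.5 [[340.5, 156.9]] 0.65 [[341.5, 156.0]] 0.8 [[342.4, 155.8]] 
mixer diff vs after release 8
jar 0
rack 258
spray 0
sealer 0
cap rows at x375-383: [215, 216, 217, 218, 222, 223, 224, 225, 226, 227, 228, 229, 230, 231, 232]
27.775
```

```bash
python3 -c "
from rig import job
print(job.close_job())"
```

```text
the job is handed in; nothing more can be done
None
```

I laid the long tube in the grey rest and let go, then pressed it into both mixer clips until it seated. Then I pushed the roller arm over by an estimated 35–39°, which should have tripped the switch though I saw no direct sign of it; it sprang back, and I handed in the job at about 28 s with the tube still in the clips and the jar, spray bottle and sealer box unmoved in the camera view.

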